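# Nest the sample pots, sort out the one that will not

### The job

Of the three off-white sample pots standing mouth down on the mats, two are empty and nest and one still has an insert trapped inside that cannot be seen. Find out by feel which is which: stack the two good ones, mouth down and fully home, one over the other on the teal pot of the stacking station, and stand the one that will not nest mouth down in the pink tray. Lower the pots gently onto the stack, never drop or force them, and leave the other things where they are.

Things in the scene. Friction and masses are not known exactly. Their poses are not given: they have to be found in the camera images.
- pot_a_mid (a point): one of three alike off-white square pots, mouth down on a mat. 90 mm tall: a tapered hollow skirt (72 mm square at the mouth, 61 mm at its shoulder 58 mm up) and on top, from 58 to 90 mm, a solid straight square foot 43 mm wide, the place to grip. About 0.13 kg. This point is its centre, 45 mm above the mouth; z up, x and y along its sides
- pot_b_mid (a point): one of three alike off-white square pots, mouth down on a mat. 90 mm tall: a tapered hollow skirt (72 mm square at the mouth, 61 mm at its shoulder 58 mm up) and on top, from 58 to 90 mm, a solid straight square foot 43 mm wide, the place to grip. About 0.13 kg. This point is its centre, 45 mm above the mouth; z up, x and y along its sides
- pot_c_mid (a point): one of three alike off-white square pots, mouth down on a mat. 90 mm tall: a tapered hollow skirt (72 mm square at the mouth, 61 mm at its shoulder 58 mm up) and on top, from 58 to 90 mm, a solid straight square foot 43 mm wide, the place to grip. About 0.13 kg. This point is its centre, 45 mm above the mouth; z up, x and y along its sides
- stack: fixed stacking station: grey plate 100 x 100 x 8 mm with a teal pot of the same shape fixed on it, mouth down. Origin: centre of the plate underside; z up, x, y along the sides. A good pot, sides parallel (any quarter turn), slides over until its roof rests on the foot below; each nested pot stands 35 mm above the last: centres of the first and second, home, are 88 and 123 mm above this origin
- stack_top (a point): centre of the top of the teal pot foot, 98 mm above the station underside; axes as stack. In the last 14 mm a foot passes a ledge inside the upper pot with 2 mm play all round: off-centre it may catch there and need a small sideways nudge. The pot with the trapped insert (a loose 25 g plug that first gives 6 mm) stops hard 30 mm above home
- tray: pink fixed open tray for the odd pot, 150 x 150 mm outside, 35 mm high, walls and floor 5 mm. Origin at the centre of its underside, z up, x and y along its sides
- rack_mid (a point): bystander, leave alone: pink tube rack with white tubes, 120 x 80 x 77 mm; the point is on its axis 40 mm up
- beaker_mid (a point): bystander, leave alone: white beaker, 70 mm across, 90 mm tall; centre
- mixer_mid (a point): bystander, leave alone: blue vortex mixer with a black cup on top, 130 x 110 x 90 mm; centre
- bottle_mid (a point): bystander, leave alone: white bottle with a red cap, 66 mm across, 180 mm tall; centre

How it is judged:
By the outcome, as a careful person would: the job done as asked, in the order asked, and still so for the second after the job is handed in, with the robot touching nothing.
It also fails if it takes over 72 s, if anything falls off the work surface, if the arm or the gripper's body presses on something with over 40 N, if the wrist force passes 120 N, or if a joint passes its speed limit or range.

### The arm

A 6-joint arm with a two-finger parallel gripper is mounted at the origin on the work surface. World frame = base frame: x ahead of the robot, y to its left, z up, the work surface at z = 0. Lengths are in m, angles in rad, forces in N, time in s.
With the tool pointing down it reaches from about 0.35 to 0.975 m from the base axis. Payload 4.9 kg.
Tool frame: the origin (TCP) lies on the mounting face of the last link; the fingertips stand 173 mm ahead of it and the grasp point (between the pads) lies 155 mm ahead of it; z points along the fingers, y is the direction in which the jaws open and shut (so a half turn about z gives the same grasp; the last joint's range is limited). The gripper opens to 85 mm and grips with 20 to 120 N. Pads are 22 mm wide; open, the fingers measure 114 mm over their backs; the gripper's body (76 mm by 85 mm) begins 54 mm behind the grasp point. The pads swing forward as they close: fully open they stand 13 mm farther back than shut.
Start: joints at [-1.314, 0.053, 1.613, -0, 1.476, -0.119], TCP at [0.229, -0.581, 0.405] pointing down, gripper open.
Joint ranges: [-3.01, 3.01], [-1.01, 2.22], [0.06, 2.58], [-1.02, 4.17], [0.09, 2.62], [-3.14, 3.14]. Speed limits (rad/s): [2.57, 2.57, 3.14, 3.14, 3.14, 3.14].

### API

Orientations are given as a unit quaternion [w, x, y, z].
In Python, from plant import manip gives the robot as it stands.
- The arm moves only by the tool play_rows, never from a script. Its argument "increments" is a list of rows, each an object with "offset": the shift along the tool's x, y, z in mm, a list of three; "twist": the turn about the tool's z in rad; "grip": the opening, from 0 (shut) to 1 (fully open). In form: [{"offset": [dx, dy, dz], "twist": twist, "grip": grip}, ...]. A call has 1 to 5 rows; each row is the pose to reach, as a shift and turn from the pose commanded when the call began, along the tool's axes at that moment; what a row does not reach only later rows make up. A row lasts 1/12 s, in which the tool goes at most 41.7 mm and 7.16 degrees, less where a joint would pass 70% of its speed; a pose out of reach is approached as far as the arm can. A call with a gripper value outside its range is refused whole. The fingers move at their own pace and stop on an object; the grip force is fixed at half the most. Time passes only in rows, so rows that repeat a pose let the fingers close. It gives the time, the measured TCP pose, the force and the opening at its end, in the units of the state.
- manip.state(): the state, without advancing time (a new reading comes with each control period).
- manip.grab_frame(name): name is "scene" or "top" or "wrist"; returns the picture (400x640x3 uint8, blue, green, red); there is no depth.
- manip.get_calibration(name): a dict with "fx", "fy", "cx", "cy" (pixels), "T" (4x4, takes a point from camera to world coordinates). Camera axes: x right, y down, z forward; pixel columns grow to the right and rows downward; lengths in m; the calibration is good to about 2 mm. A picture is of the moment at which its call begins: read the wrist's pose just before it. get_calibration takes no time and is no camera call; for the wrist camera it gives the pose at the moment of the call.
- manip.job_done(): hands the job in, once; it reports no verdict.
Trained networks look in the newest picture that a camera, given by its name, has taken for a name from the list of things; names that differ only in an ending like _2 or _b are one class to them, and where a whole thing is asked for, a point or a joint stands for the part that bears it (a point fixed in the world has none). Each returns a list of dicts, best first, with "p" (0 to 1); they miss things now and then, are a little off and sometimes report something else, mostly with a low value. They report only what shows in the picture. A call takes as long as a camera call.
- manip.boxes_of(query, camera): "xyz" ([x, y, z] in m, in the coordinates of the camera as it stood for that picture, good to about 4 mm: the middle of the surface that is visible of it).
- manip.tip_of(query, camera): "xyz" ([x, y, z] in m, in the coordinates of the camera as it stood for that picture, good to about 4 mm: a listed point, or the origin of a listed thing).
The state is a dict: "time": time; "joint_pos": joint angles; "joint_vel": joint speeds; "joint_efforts": joint torques, N m; "tool_pos": TCP position; "tool_rot": TCP orientation; "contact_force": force on the tool from outside, world axes, zero at the start; "ft_torque": the same for the moment, N m; "gripper_width": opening from 0.0 (shut) to 1.0 (fully open).
Only numpy, scipy, OpenCV 4.12 (cv2) and the standard library are available. Lean on these libraries where they do the work, as an engineer would, in place of code of your own. Each camera call takes 0.05 s, during which the arm holds its last target. There are 200 camera calls.

## Working session

There is one attempt and no reset: what is moved stays moved. The work goes in short steps, Python scripts to look and compute and a tool call to move; the robot and the scene stay as the last step left them, time stands still between calls to the robot, and variables do not carry over. Pictures are saved under pics/ and viewed, about 8 in all and at most 12, crops included, and the job is handed in when it is done.

Besides the shell and the picture viewer there is one more tool, called after "Call:" by a JSON object that holds its "api" and its "payload", one argument or row to a line. play_rows: Moves the arm, as the interface text tells. Its arguments: {"type":"object","properties":{"increments":{"type":"array"}},"required":["increments"]}

```bash
mkdir -p pics
cat > h.py <<'E'
import numpy as np, cv2
from plant import manip
def look(cam,names,fn='tip_of'):
    for n in names:
        T=np.array(manip.get_calibration(cam)["T"])
        for d in getattr(manip,fn)(n,cam)[:4]:
            p=T@np.r_[d["xyz"],1]
            print(cam,n,round(d["p"],2),np.round(p[:3],3))
E
python3 - <<'E'
from h import *
for c in ("top","scene"):
    im=manip.grab_frame(c); cv2.imwrite(f"pics/{c}0.png",im)
    look(c,["pot_a_mid","stack","stack_top","tray"])
look("top",["rack_mid","beaker_mid","mixer_mid","bottle_mid"])
print(manip.state())
K=manip.get_calibration("top");print(K)
E
```

```text
top pot_a_mid 0.86 [0.485 0.334 0.043]
top pot_a_mid 0.51 [0.441 0.103 0.044]
top stack 0.55 [ 0.455 -0.097  0.   ]
top stack 0.45 [ 0.701 -0.041  0.04 ]
top stack_top 0.89 [ 0.457 -0.098  0.099]
top tray 0.69 [ 0.588 -0.307 -0.004]
scene pot_a_mid 0.71 [0.488 0.333 0.051]
scene stack 0.87 [ 0.461 -0.094 -0.001]
scene stack_top 0.72 [ 0.459 -0.098  0.096]
scene tray 0.77 [ 0.598 -0.302  0.002]
top rack_mid 0.77 [0.622 0.402 0.044]
top rack_mid 0.19 [0.486 0.334 0.049]
top beaker_mid 0.83 [ 0.697 -0.041  0.041]
top mixer_mid 0.8 [ 0.372 -0.365  0.043]
top mixer_mid 0.74 [ 0.461 -0.096  0.098]
top bottle_mid 0.92 [ 0.751 -0.102  0.091]
{'time': 0.7, 'joint_pos': array([-1.31403438e+00,  5.26678047e-02,  1.61287093e+00,  1.18179515e-05,
        1.47596675e+00, -1.19029611e-01]), 'joint_vel': array([1.54206201e-03, 4.63333691e-04, 4.76256632e-04, 3.12064193e-05,
       1.56007577e-03, 3.78351903e-04]), 'joint_efforts': array([-7.02406542e-04, -3.93555558e+01, -3.70371652e+01, -1.58429798e-04,
        4.60637912e-04, -1.03337959e-05]), 'tool_pos': array([ 0.22936195, -0.58138064,  0.40474094]), 'tool_rot': array([4.30779099e-05, 9.82399565e-01, 1.86791574e-01, 8.86773709e-06]), 'contact_force': array([-0.24384824, -0.24353992, -0.85091765]), 'ft_torque': array([-0.03206709,  0.02223282,  0.04516708]), 'gripper_width': 0.9998643312752267}
{'fx': 445.4141529044005, 'fy': 445.4141529044005, 'cx': 318.8115979272022, 'cy': 206.4498655343387, 'T': array([[ 0.02093089, -0.99827111,  0.05492445,  0.48627019],
       [-0.99976322, -0.02057195,  0.00709252,  0.03532906],
       [-0.00595035, -0.05505989, -0.99846532,  1.29760959],
       [ 0.        ,  0.        ,  0.        ,  1.        ]])}
```

View pics/top0.png

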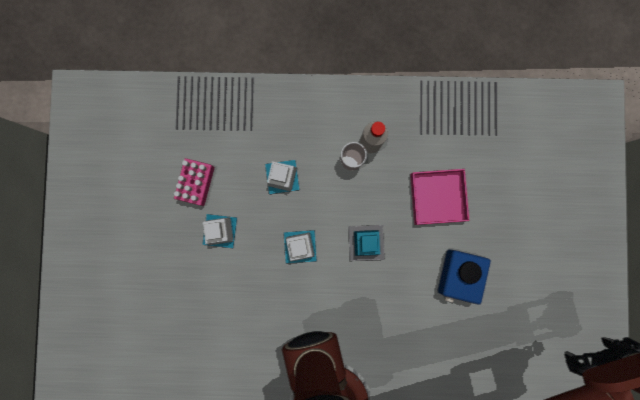

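View pics/scene0.png

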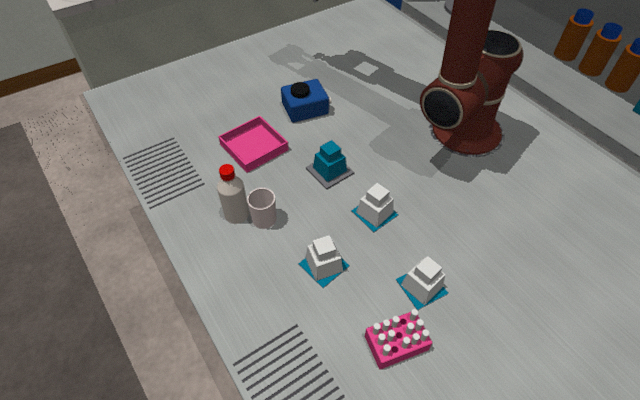

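The top view shows the pots at px (281,175), (215,231) and (299,247), the teal station at (368,243) and the pink tray at (440,197). The scene view agrees.

```bash
cat >> h.py <<'E'
from scipy.spatial.transform import Rotation as Ro
def pose():
    s=manip.state(); q=s["tool_rot"]; return np.array(s["tool_pos"]),Ro.from_quat([q[1],q[2],q[3],q[0]]).as_matrix()
def ray(cam,uv,z,T=None):
    K=manip.get_calibration(cam); T=np.array(K["T"]) if T is None else T
    d=T[:3,:3]@[(uv[0]-K["cx"])/K["fx"],(uv[1]-K["cy"])/K["fy"],1]
    return T[:3,3]+d*(z-T[2,3])/d[2]
def rect(cam,mask,z,uv,T=None):
    "square nearest pixel uv, its contour lifted to height z -> centre, size, angle in world"
    cs,_=cv2.findContours(mask.astype(np.uint8),cv2.RETR_EXTERNAL,cv2.CHAIN_APPROX_NONE)
    cs=[c for c in cs if cv2.contourArea(c)>60]
    c=min(cs,key=lambda c:np.linalg.norm(c.mean((0,1))-uv))
    w=np.array([ray(cam,p,z,T)[:2] for p in c[:,0]],np.float32)
    r=cv2.minAreaRect(w*1000); return np.round(r[0],1),np.round(r[1],1),round((r[2]+45)%90-45,1)
E
python3 - <<'E'
from h import *
im=cv2.imread("pics/top0.png").astype(int)
p,R=pose(); T=np.array(manip.get_calibration("wrist")["T"])
print("cam in tool",np.round(R.T@(T[:3,3]-p),3),np.round(R.T@T[:3,:3],2).tolist())
K=manip.get_calibration("wrist");print(K["fx"],K["cx"],K["cy"])
for uv in [(281,175),(215,231),(299,247)]:
    print(np.round(ray("top",uv,.09),3),im[uv[1]-2:uv[1]+3,uv[0]].min(1).tolist())
    for th in(215,230): 
        try: print(th,rect("top",im.min(2)>th,.09,uv))
        except ValueError: pass
teal=(im[...,0]>im[...,2]*2)
hsv=cv2.cvtColor(im.astype(np.uint8),cv2.COLOR_BGR2HSV)
pink=(hsv[...,0]>155)&(hsv[...,0]<175)&(hsv[...,1]>120)
print("tray",rect("top",pink,.035,(440,197)))
m=np.vstack([np.hstack([cv2.resize(im[y-30:y+30,x-30:x+30].astype(np.uint8),(300,300),interpolation=2) for x,y in q]) for q in ([(281,175),(215,231)],[(299,247),(368,243)])])
cv2.imwrite("pics/crop.png",m)
E
```

```text
cam in tool [0.078 0.001 0.031] [[0.0, -0.95, -0.31], [1.0, 0.0, -0.0], [0.0, -0.31, 0.95]]
351.7982023701604 315.0375156392593 201.46496734991214
[0.636 0.149 0.09 ] [170, 169, 168, 169, 169]
[0.48  0.324 0.09 ] [170, 168, 169, 170, 169]
[0.442 0.095 0.09 ] [167, 169, 170, 171, 169]
tray (array([ 591.4, -296.9]), array([148.3, 153.5]), 5.2)
```

View pics/crop.png

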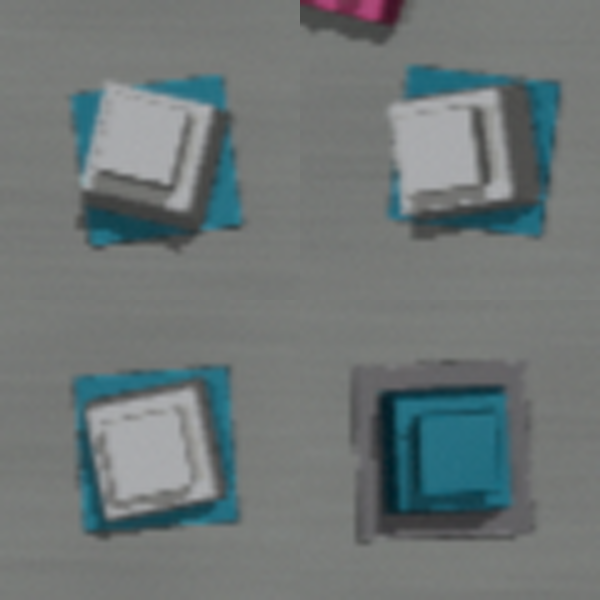

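Estimated yaws are about -16° for the far pot, +7° for the left one, +11° for the near one, and about +3° for the station. Next I move over the station for a close look.

Call:
{"api": "play_rows", "payload": {
  "increments": [
    {"offset": [28, -26, 3], "twist": 0, "grip": 1},
    {"offset": [56, -52, 6], "twist": 0, "grip": 1},
    {"offset": [84, -78, 9], "twist": 0, "grip": 1},
    {"offset": [112, -104, 12], "twist": 0, "grip": 1},
    {"offset": [140, -130, 15], "twist": 0, "grip": 1}
  ]
}}

```text
time: 1.12
tool_pos: [0.3122, -0.4075, 0.3896]
tool_rot: [0.0, 0.982, 0.186, 0.0]
contact_force: [0.2, -0.7, 1.1]
gripper_width: 1.001
```

Call:
{"api": "play_rows", "payload": {
  "increments": [
    {"offset": [28, -26, 3], "twist": 0, "grip": 1},
    {"offset": [56, -52, 6], "twist": 0, "grip": 1},
    {"offset": [84, -78, 9], "twist": 0, "grip": 1},
    {"offset": [112, -104, 12], "twist": 0, "grip": 1},
    {"offset": [140, -130, 15], "twist": 0, "grip": 1}
  ]
}}

```text
time: 1.53
tool_pos: [0.3947, -0.235, 0.3749]
tool_rot: [0.0, 0.982, 0.187, 0.0]
contact_force: [1.0, -1.4, 0.1]
gripper_width: 0.999
```

Call:
{"api": "play_rows", "payload": {
  "increments": [
    {"offset": [28, -26, 3], "twist": 0.1, "grip": 1},
    {"offset": [56, -52, 6], "twist": 0.2, "grip": 1},
    {"offset": [84, -78, 9], "twist": 0.3, "grip": 1},
    {"offset": [109, -105, 10], "twist": 0.323, "grip": 1},
    {"offset": [109, -105, 10], "twist": 0.323, "grip": 1}
  ]
}}

```text
time: 1.95
tool_pos: [0.4584, -0.0943, 0.3646]
tool_rot: [-0.001, 1.0, 0.029, 0.0]
contact_force: [0.2, -1.1, -0.8]
gripper_width: 0.998
```

Run:
```python
from h import *
p,R=pose(); T=np.array(manip.get_calibration("wrist")["T"])
cv2.imwrite("pics/w1.png",manip.grab_frame("wrist")); np.save("w1T.npy",T)
print(p,np.degrees(np.arctan2(R[1,0],R[0,0])),R[2,2],manip.state()["joint_pos"].round(2))
look("wrist",["stack_top","stack"])
```

```text
[ 0.45839873 -0.09432182  0.36455265] 3.379470229209711 -0.9999965100539215 [-0.37 -0.31  2.01  0.    1.44  1.15]
wrist stack_top 0.67 [ 0.455 -0.098  0.1  ]
wrist stack 0.91 [ 0.454 -0.101  0.001]
```

View pics/w1.png

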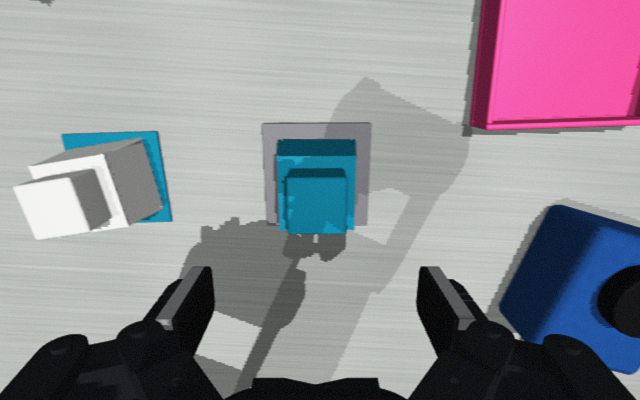

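The foot top is at about (287,178)-(348,234) px and the plate corners at about (262,123) and (371,122). I'll refine these with sub-pixel edges.

```bash
cat >> h.py <<'E'
def quad(cam,uvs,z,T,im=None):
    "hand-read corners, refined on the picture, -> centre, side lengths, yaw of the sides mod 90"
    c=np.array(uvs,np.float32).reshape(-1,1,2)
    if im is not None: c=cv2.cornerSubPix(cv2.cvtColor(im,cv2.COLOR_BGR2GRAY),c.copy(),(4,4),(-1,-1),(3,50,.01))
    w=np.array([ray(cam,p,z,T)[:2] for p in c[:,0]])*1000
    e=np.roll(w,-1,0)-w; a=np.degrees(np.arctan2(e[:,1],e[:,0]))
    print("px",c[:,0].round(1).tolist(),"ctr",w.mean(0).round(1),"sides",np.linalg.norm(e,axis=1).round(1),"yaw",((a+45)%90-45).round(1))
E
python3 - <<'E'
from h import *
im=cv2.imread("pics/w1.png");T=np.load("w1T.npy")
for i in (None,im):
    quad("wrist",[(287,178),(348,177),(348,234),(285,234)],.098,T,i)
    quad("wrist",[(262,123),(371,122),(368,224),(263,226)],.008,T,i)
cv2.imwrite("pics/w1c.png",cv2.resize(im[110:250,240:400],None,fx=4,fy=4,interpolation=2))
E
```

```text
px [[287.0, 178.0], [348.0, 177.0], [348.0, 234.0], [285.0, 234.0]] ctr [457.1 -96.2] sides [42.1 42.5 45.7 41.9] yaw [4.4 5.  3.5 0. ]
px [[262.0, 123.0], [371.0, 122.0], [368.0, 224.0], [263.0, 226.0]] ctr [457.2 -95.4] sides [ 99.   99.2 104.5 100.6] yaw [3.9 4.5 4.6 1.3]
px [[283.1000061035156, 181.3000030517578], [346.29998779296875, 177.39999389648438], [348.0, 234.0], [285.0, 234.0]] ctr [456.4 -95.2] sides [43.8 42.3 45.7 39.4] yaw [7.1 6.6 3.5 3.8]
px [[261.79998779296875, 122.5], [369.79998779296875, 121.5999984741211], [366.70001220703125, 224.8000030517578], [263.0, 226.0]] ctr [457.2 -94.8] sides [ 98.  100.4 103.2 101.1] yaw [3.9 4.4 4.1 1.4]
```

View pics/w1c.png

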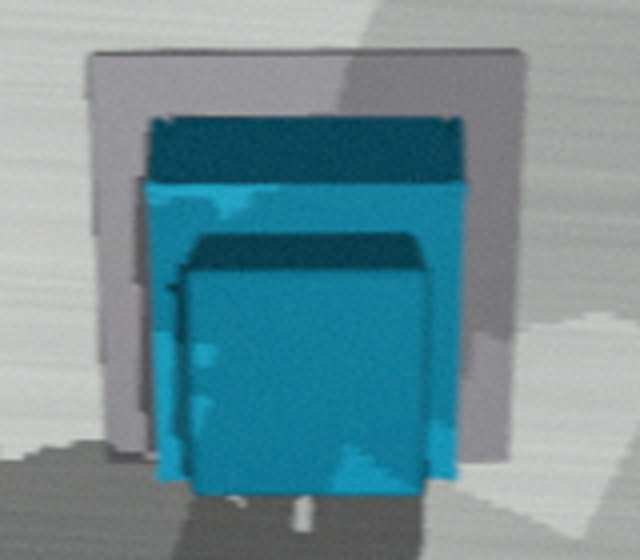

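Call:
{"api": "play_rows", "payload": {
  "increments": [
    {"offset": [-1, -39, 1], "twist": -0.03, "grip": 1},
    {"offset": [-2, -78, 2], "twist": -0.06, "grip": 1},
    {"offset": [-4, -117, 3], "twist": -0.09, "grip": 1},
    {"offset": [-5, -156, 4], "twist": -0.12, "grip": 1},
    {"offset": [-6, -195, 5], "twist": -0.133, "grip": 1}
  ]
}}

```text
time: 2.52
tool_pos: [0.4407, 0.0953, 0.3601]
tool_rot: [0.0, 0.996, 0.092, 0.001]
contact_force: [0.8, -0.4, 0.0]
gripper_width: 0.997
```

Call:
{"api": "play_rows", "payload": {
  "increments": [
    {"offset": [0, 0, 0], "twist": 0, "grip": 1}
  ]
}}

```text
time: 2.6
tool_pos: [0.4402, 0.0986, 0.3598]
tool_rot: [-0.001, 0.995, 0.095, 0.0]
contact_force: [0.2, -0.5, 0.1]
gripper_width: 0.996
```

Run:
```python
from h import *
T=np.load("w1T.npy")
quad("wrist",[(286.8,177.5),(346.5,177),(346,233.5),(288.2,233.5)],.098,T)
quad("wrist",[(263,123),(370.8,122.5),(367.5,225.2),(266.8,225.2)],.008,T)
p,R=pose(); T=np.array(manip.get_calibration("wrist")["T"])
im=manip.grab_frame("wrist");cv2.imwrite("pics/w2.png",im); np.save("w2T.npy",T)
print(p,np.degrees(np.arctan2(R[1,0],R[0,0])))
look("wrist",["pot_b_mid"])
cv2.imwrite("pics/w2c.png",cv2.resize(im[130:270,235:395],None,fx=4,fy=4,interpolation=2))
```

```text
px [[286.79998779296875, 177.5], [346.5, 177.0], [346.0, 233.5], [288.20001220703125, 233.5]] ctr [457.4 -96.1] sides [41.2 42.1 42.  41.8] yaw [3.9 4.5 3.5 3.4]
px [[263.0, 123.0], [370.79998779296875, 122.5], [367.5, 225.1999969482422], [266.79998779296875, 225.1999969482422]] ctr [457.1 -96.4] sides [ 97.9 100.1 100.2  99.7] yaw [3.7 4.3 3.5 3. ]
[0.4401806  0.09860574 0.35978473] 10.9364845816872
```

View pics/w2c.png

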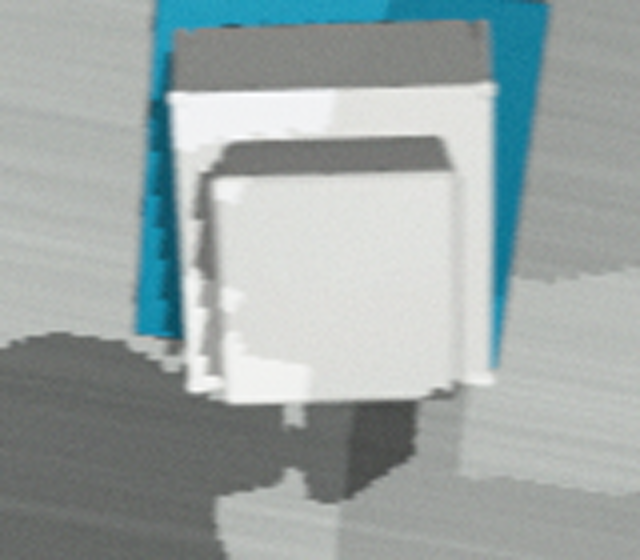

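```bash
cat >> h.py <<'E'
def crop(uvs,ox,oy,f=4): return [(ox+u/f,oy+v/f) for u,v in uvs]
E
python3 - <<'E'
from h import *
quad("wrist",crop([(212,177),(454,171),(452,397),(224,404)],235,130),.09,np.load("w2T.npy"))
E
```

```text
px [[288.0, 174.1999969482422], [348.5, 172.8000030517578], [348.0, 229.1999969482422], [291.0, 231.0]] ctr [441.   95.6] sides [42.1 42.4 41.8 42.7] yaw [12.4 12.1 12.9 12.6]
```

Call:
{"api": "play_rows", "payload": {
  "increments": [
    {"offset": [0, 3, 10], "twist": -0.028, "grip": 1},
    {"offset": [0, 3, 40], "twist": -0.028, "grip": 1},
    {"offset": [0, 3, 75], "twist": -0.028, "grip": 1},
    {"offset": [0, 3, 108], "twist": -0.028, "grip": 1},
    {"offset": [0, 3, 122], "twist": -0.028, "grip": 1}
  ]
}}

```text
time: 3.12
tool_pos: [0.4401, 0.0898, 0.2332]
tool_rot: [0.0, 0.995, 0.105, -0.003]
contact_force: [-1.0, -0.8, -0.6]
gripper_width: 0.995
```

Call:
{"api": "play_rows", "payload": {
  "increments": [
    {"offset": [0, 0, 0], "twist": 0, "grip": 1},
    {"offset": [0, 0, 0], "twist": 0, "grip": 0.6},
    {"offset": [0, 0, 0], "twist": 0, "grip": 0.3},
    {"offset": [0, 0, 0], "twist": 0, "grip": 0.3},
    {"offset": [0, 0, 0], "twist": 0, "grip": 0.3}
  ]
}}

```text
time: 3.53
tool_pos: [0.4427, 0.0921, 0.24]
tool_rot: [0.0, 0.994, 0.106, 0.002]
contact_force: [0.6, 0.0, 4.2]
gripper_width: 0.496
```

Call:
{"api": "play_rows", "payload": {
  "increments": [
    {"offset": [0, 0, 0], "twist": 0, "grip": 0.3},
    {"offset": [0, 0, 0], "twist": 0, "grip": 0.3},
    {"offset": [0, 0, 0], "twist": 0, "grip": 0.3}
  ]
}}

```text
time: 3.78
tool_pos: [0.4426, 0.0924, 0.2398]
tool_rot: [0.001, 0.994, 0.107, 0.002]
contact_force: [0.3, 0.4, 5.9]
gripper_width: 0.494
```

Run:
```python
from h import *
s=manip.state();p,R=pose();print(p,np.degrees(np.arctan2(R[1,0],R[0,0])),s["gripper_width"],s["contact_force"],s["time"])
```

```text
[0.44259963 0.09238402 0.23978163] 12.282428778864858 0.49391687073583035 [0.2927838  0.41391557 5.87426953] 3.7833
```

Call:
{"api": "play_rows", "payload": {
  "increments": [
    {"offset": [0, 0, -10], "twist": 0, "grip": 0.3},
    {"offset": [0, 0, -40], "twist": 0, "grip": 0.3},
    {"offset": [0, 0, -75], "twist": 0, "grip": 0.3},
    {"offset": [0, 0, -110], "twist": 0, "grip": 0.3},
    {"offset": [0, 0, -130], "twist": 0, "grip": 0.3}
  ]
}}

```text
time: 4.2
tool_pos: [0.4417, 0.0926, 0.3721]
tool_rot: [0.0, 0.994, 0.107, 0.002]
contact_force: [1.3, 0.4, -0.9]
gripper_width: 0.493
```

Call:
{"api": "play_rows", "payload": {
  "increments": [
    {"offset": [-4, 30, 0], "twist": 0.03, "grip": 0.3},
    {"offset": [-9, 68, 0], "twist": 0.06, "grip": 0.3},
    {"offset": [-14, 106, 0], "twist": 0.09, "grip": 0.3},
    {"offset": [-19, 144, 0], "twist": 0.12, "grip": 0.3},
    {"offset": [-25, 182, 0], "twist": 0.15, "grip": 0.3}
  ]
}}

```text
time: 4.62
tool_pos: [0.4552, -0.0921, 0.3679]
tool_rot: [-0.0, 1.0, 0.032, -0.0]
contact_force: [1.5, 1.5, -1.0]
gripper_width: 0.494
```

Call:
{"api": "play_rows", "payload": {
  "increments": [
    {"offset": [0.8, 5.6, 0], "twist": 0, "grip": 0.3},
    {"offset": [0.8, 5.6, 0], "twist": 0, "grip": 0.3},
    {"offset": [0.8, 5.6, 0], "twist": 0, "grip": 0.3},
    {"offset": [0.8, 5.6, 0], "twist": 0, "grip": 0.3}
  ]
}}

```text
time: 4.95
tool_pos: [0.4567, -0.0952, 0.3675]
tool_rot: [-0.0, 0.999, 0.033, -0.0]
contact_force: [0.1, -0.5, -1.4]
gripper_width: 0.494
```

```bash
cat > s.py <<'E'
from h import *
s=manip.state();p,R=pose();print(p.round(4),np.degrees(np.arctan2(R[1,0],R[0,0])).round(2),s["gripper_width"],s["contact_force"].round(2),s["ft_torque"].round(2),s["time"])
E
cat > w.py <<'E'
import sys
from h import *
n=sys.argv[1]; T=np.array(manip.get_calibration("wrist")["T"])
im=manip.grab_frame("wrist");cv2.imwrite(f"pics/{n}.png",im);np.save(f"{n}T.npy",T)
E
python3 s.py; python3 w.py w3
```

```text
[ 0.4567 -0.0952  0.3675] 3.75 0.4942153146917217 [ 0.06 -0.46 -1.36] [ 0.05 -0.01  0.01] 4.95
```

View pics/w3.png

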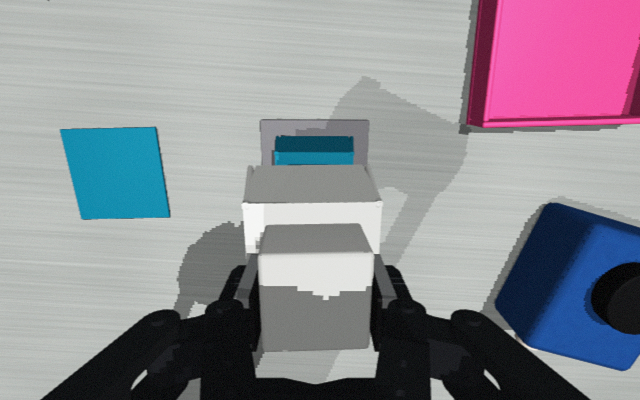

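The pot is held with its foot top at about (258,254)-(373,350) px. I'll measure its centre in the hand.

Run:
```python
from h import *
T=np.load("w3T.npy");p,R=pose()
quad("wrist",[(258.5,254),(373.5,253),(371,348),(261,350)],.2185,T)
a,b=[ray("wrist",u,.1865,T)*1000 for u in((243.5,204),(382,202.5))]
x=R[:2,0]; print(a,b,np.linalg.norm(a-b),(a+b)[:2]/2-30.5*x, p*1000)
a,b=[ray("wrist",u,.008,T)*1000 for u in((260.5,120.5),(369,120))]
print("plate",np.linalg.norm(a-b),(a+b)[:2]/2-50*x)
```

```text
px [[258.5, 254.0], [373.5, 253.0], [371.0, 348.0], [261.0, 350.0]] ctr [454.9 -96.6] sides [42.7 42.8 45.  43.4] yaw [4.3 5.3 5.1 2.3]
[482.96113976 -62.08362434 186.5       ] [ 487.77417199 -124.19350401  186.5       ] 62.29608681090362 [454.93389032 -95.14748636] [456.76002926 -94.97188724 367.54186707]
plate 99.17779472542335 [456.7151223  -95.63448677]
```

Call:
{"api": "play_rows", "payload": {
  "increments": [
    {"offset": [2, 0.5, 0], "twist": 0, "grip": 0.3},
    {"offset": [2, 0.5, 12], "twist": 0, "grip": 0.3},
    {"offset": [2, 0.5, 26], "twist": 0, "grip": 0.3},
    {"offset": [2, 0.5, 38], "twist": 0, "grip": 0.3},
    {"offset": [2, 0.5, 43], "twist": 0, "grip": 0.3}
  ]
}}

```text
time: 5.42
tool_pos: [0.4582, -0.0959, 0.3216]
tool_rot: [-0.001, 0.999, 0.032, -0.002]
contact_force: [-1.0, 0.6, -1.8]
gripper_width: 0.493
```

Call:
{"api": "play_rows", "payload": {
  "increments": [
    {"offset": [0, 0, 0], "twist": 0, "grip": 0.3},
    {"offset": [0, 0, 3], "twist": 0, "grip": 0.3},
    {"offset": [0, 0, 6], "twist": 0, "grip": 0.3},
    {"offset": [0, 0, 8], "twist": 0, "grip": 0.3},
    {"offset": [0, 0, 8], "twist": 0, "grip": 0.3}
  ]
}}

```text
time: 5.83
tool_pos: [0.4589, -0.0967, 0.3166]
tool_rot: [-0.0, 0.999, 0.032, 0.0]
contact_force: [-0.6, -0.4, -2.3]
gripper_width: 0.496
```

Call:
{"api": "play_rows", "payload": {
  "increments": [
    {"offset": [0, 0, 1.5], "twist": 0, "grip": 0.3},
    {"offset": [0, 0, 3], "twist": 0, "grip": 0.3},
    {"offset": [0, 0, 5], "twist": 0, "grip": 0.3},
    {"offset": [0, 0, 6], "twist": 0, "grip": 0.3},
    {"offset": [0, 0, 6], "twist": 0, "grip": 0.3}
  ]
}}

```text
time: 6.25
tool_pos: [0.4588, -0.0966, 0.3103]
tool_rot: [-0.0, 0.999, 0.032, -0.0]
contact_force: [-0.5, -0.2, -1.8]
gripper_width: 0.497
```

```bash
python3 s.py
```

```text
[ 0.4588 -0.0966  0.3103] 3.65 0.49651822031463344 [-0.52 -0.21 -1.76] [0.02 0.   0.01] 6.25
```

Call:
{"api": "play_rows", "payload": {
  "increments": [
    {"offset": [0, 0, 1.5], "twist": 0, "grip": 0.3},
    {"offset": [0, 0, 3], "twist": 0, "grip": 0.3},
    {"offset": [0, 0, 5], "twist": 0, "grip": 0.3},
    {"offset": [0, 0, 6], "twist": 0, "grip": 0.3},
    {"offset": [0, 0, 6], "twist": 0, "grip": 0.3}
  ]
}}

```text
time: 6.67
tool_pos: [0.4588, -0.0966, 0.3043]
tool_rot: [-0.0, 0.999, 0.032, -0.0]
contact_force: [0.2, -0.1, -1.7]
gripper_width: 0.499
```

Call:
{"api": "play_rows", "payload": {
  "increments": [
    {"offset": [0, 0, 2], "twist": 0, "grip": 0.3},
    {"offset": [0, 0, 4], "twist": 0, "grip": 0.3},
    {"offset": [0, 0, 6], "twist": 0, "grip": 0.3},
    {"offset": [0, 0, 7], "twist": 0, "grip": 0.3},
    {"offset": [0, 0, 7], "twist": 0, "grip": 0.3}
  ]
}}

```text
time: 7.08
tool_pos: [0.4588, -0.0966, 0.2973]
tool_rot: [-0.0, 0.999, 0.032, -0.0]
contact_force: [-0.9, -0.6, -2.0]
gripper_width: 0.498
```

Call:
{"api": "play_rows", "payload": {
  "increments": [
    {"offset": [0, 0, 1], "twist": 0, "grip": 0.3},
    {"offset": [0, 0, 2], "twist": 0, "grip": 0.3},
    {"offset": [0, 0, 3], "twist": 0, "grip": 0.3},
    {"offset": [0, 0, 4], "twist": 0, "grip": 0.3},
    {"offset": [0, 0, 4], "twist": 0, "grip": 0.3}
  ]
}}

```text
time: 7.5
tool_pos: [0.4588, -0.0966, 0.2934]
tool_rot: [-0.0, 0.999, 0.032, -0.0]
contact_force: [0.7, -0.6, -1.9]
gripper_width: 0.497
```

Past the ledge height with no force. I continue down towards home at about 0.282.

Call:
{"api": "play_rows", "payload": {
  "increments": [
    {"offset": [0, 0, 1.5], "twist": 0, "grip": 0.3},
    {"offset": [0, 0, 3], "twist": 0, "grip": 0.3},
    {"offset": [0, 0, 5], "twist": 0, "grip": 0.3},
    {"offset": [0, 0, 7], "twist": 0, "grip": 0.3},
    {"offset": [0, 0, 7], "twist": 0, "grip": 0.3}
  ]
}}

```text
time: 7.92
tool_pos: [0.4587, -0.0966, 0.2861]
tool_rot: [-0.0, 0.999, 0.032, -0.0]
contact_force: [0.3, -1.3, -1.6]
gripper_width: 0.491
```

Call:
{"api": "play_rows", "payload": {
  "increments": [
    {"offset": [0, 0, 1], "twist": 0, "grip": 0.3},
    {"offset": [0, 0, 2], "twist": 0, "grip": 0.3},
    {"offset": [0, 0, 3], "twist": 0, "grip": 0.3},
    {"offset": [0, 0, 3], "twist": 0, "grip": 0.3}
  ]
}}

```text
time: 8.25
tool_pos: [0.4588, -0.0967, 0.2834]
tool_rot: [-0.0, 0.999, 0.032, -0.0]
contact_force: [-0.5, 0.3, -1.1]
gripper_width: 0.494
```

Call:
{"api": "play_rows", "payload": {
  "increments": [
    {"offset": [0, 0, 0.7], "twist": 0, "grip": 0.3},
    {"offset": [0, 0, 1.4], "twist": 0, "grip": 0.3},
    {"offset": [0, 0, 2], "twist": 0, "grip": 0.3},
    {"offset": [0, 0, 2], "twist": 0, "grip": 0.3}
  ]
}}

```text
time: 8.58
tool_pos: [0.4588, -0.0967, 0.2816]
tool_rot: [-0.0, 0.999, 0.032, -0.0]
contact_force: [-0.3, -0.3, -1.8]
gripper_width: 0.495
```

Call:
{"api": "play_rows", "payload": {
  "increments": [
    {"offset": [0, 0, 0.7], "twist": 0, "grip": 0.3},
    {"offset": [0, 0, 1], "twist": 0, "grip": 0.3},
    {"offset": [0, 0, 1], "twist": 0, "grip": 0.3}
  ]
}}

```text
time: 8.83
tool_pos: [0.4589, -0.0967, 0.2806]
tool_rot: [-0.0, 0.999, 0.032, -0.0]
contact_force: [-1.6, -0.1, -1.1]
gripper_width: 0.497
```

Call:
{"api": "play_rows", "payload": {
  "increments": [
    {"offset": [0, 0, 0.7], "twist": 0, "grip": 0.3},
    {"offset": [0, 0, 1.4], "twist": 0, "grip": 0.3},
    {"offset": [0, 0, 1.4], "twist": 0, "grip": 0.3}
  ]
}}

```text
time: 9.08
tool_pos: [0.4588, -0.0967, 0.2791]
tool_rot: [-0.0, 0.999, 0.032, -0.0]
contact_force: [-1.7, -1.4, -1.5]
gripper_width: 0.493
```

Call:
{"api": "play_rows", "payload": {
  "increments": [
    {"offset": [0, 0, 0.7], "twist": 0, "grip": 0.3},
    {"offset": [0, 0, 1.4], "twist": 0, "grip": 0.3},
    {"offset": [0, 0, 1.4], "twist": 0, "grip": 0.3}
  ]
}}

```text
time: 9.33
tool_pos: [0.459, -0.0967, 0.2789]
tool_rot: [-0.0, 0.999, 0.032, -0.0]
contact_force: [-5.0, 1.9, 5.6]
gripper_width: 0.494
```

Call:
{"api": "play_rows", "payload": {
  "increments": [
    {"offset": [0, 0, -1], "twist": 0, "grip": 0.6},
    {"offset": [0, 0, -1], "twist": 0, "grip": 0.9},
    {"offset": [0, 0, -1], "twist": 0, "grip": 1},
    {"offset": [0, 0, -1], "twist": 0, "grip": 1},
    {"offset": [0, 0, -5], "twist": 0, "grip": 1}
  ]
}}

```text
time: 9.75
tool_pos: [0.4587, -0.0966, 0.2822]
tool_rot: [-0.0, 0.999, 0.032, -0.001]
contact_force: [-0.3, 0.0, 0.1]
gripper_width: 1.002
```

Call:
{"api": "play_rows", "payload": {
  "increments": [
    {"offset": [0, 0, -20], "twist": 0, "grip": 1},
    {"offset": [0, 0, -50], "twist": 0, "grip": 1},
    {"offset": [0, 0, -85], "twist": 0, "grip": 1},
    {"offset": [0, 0, -90], "twist": 0, "grip": 1},
    {"offset": [0, 0, -90], "twist": 0, "grip": 1}
  ]
}}

```text
time: 10.17
tool_pos: [0.4597, -0.097, 0.3769]
tool_rot: [0.001, 0.999, 0.032, 0.003]
contact_force: [-0.6, -0.2, -0.8]
gripper_width: 0.997
```

```bash
python3 w.py w4; python3 s.py; python3 -c "
from h import *
look('wrist',['pot_a_mid'])
T=np.load('w4T.npy')
im=cv2.imread('pics/w4.png');cv2.imwrite('pics/w4c.png',np.hstack([cv2.resize(im[110:270,235:395],None,fx=3,fy=3,interpolation=2)]))
"
```

```text
[ 0.4592 -0.0968  0.3743] 3.65 0.99813661255905 [ 0.2  -0.09 -1.23] [ 0.01  0.01 -0.04] 10.2167
```

View pics/w4c.png

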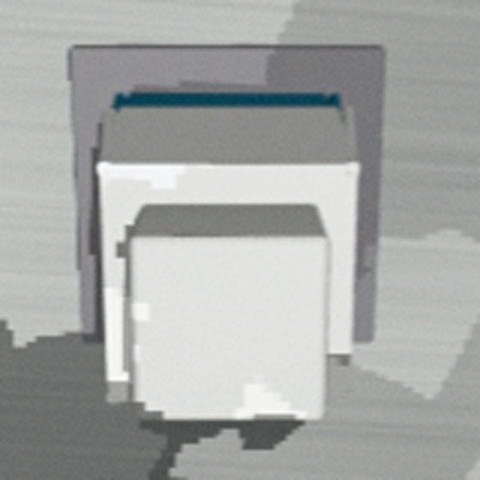

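Pot sits straight on the station. I'll check its height from the foot width and move to the far pot.

Run:
```python
from h import *
T=np.load("w4T.npy")
for z in (.133,.139): quad("wrist",crop([(131,237),(328,236),(322,416),(139,417)],235,110,3),z,T)
for z in (.101,.107): print(z,np.linalg.norm(np.subtract(*[ray("wrist",u,z,T) for u in crop([(98,163),(358,163)],235,110,3)]))*1000)
print(ray("top",(278.6,172.2),.091))
```

```text
px [[278.70001220703125, 189.0], [344.29998779296875, 188.6999969482422], [342.29998779296875, 248.6999969482422], [281.29998779296875, 249.0]] ctr [458.4 -96.7] sides [41.4 41.4 40.6 41.4] yaw [3.9 3.3 3.9 4.4]
px [[278.70001220703125, 189.0], [344.29998779296875, 188.6999969482422], [342.29998779296875, 248.6999969482422], [281.29998779296875, 249.0]] ctr [460.7 -96.6] sides [40.2 40.2 39.4 40.2] yaw [3.9 3.3 3.9 4.4]
0.101 61.44052197096024
0.107 59.94087236422383
[0.64387748 0.15545901 0.091     ]
```

Call:
{"api": "play_rows", "payload": {
  "increments": [
    {"offset": [25, -30, 0], "twist": 0.1, "grip": 1},
    {"offset": [50, -60, 2], "twist": 0.2, "grip": 1},
    {"offset": [75, -90, 5], "twist": 0.3, "grip": 1},
    {"offset": [100, -120, 7], "twist": 0.344, "grip": 1},
    {"offset": [125, -150, 9], "twist": 0.344, "grip": 1}
  ]
}}

```text
time: 10.68
tool_pos: [0.5743, 0.0627, 0.3609]
tool_rot: [0.0, 0.99, -0.14, -0.002]
contact_force: [0.2, -0.0, 0.4]
gripper_width: 1.004
```

Call:
{"api": "play_rows", "payload": {
  "increments": [
    {"offset": [13, -37, 0], "twist": 0, "grip": 1},
    {"offset": [26, -73, 0], "twist": 0, "grip": 1},
    {"offset": [40, -109, 0], "twist": 0, "grip": 1},
    {"offset": [40, -109, 0], "twist": 0, "grip": 1},
    {"offset": [40, -109, 0], "twist": 0, "grip": 1}
  ]
}}

```text
time: 11.1
tool_pos: [0.6428, 0.1562, 0.3601]
tool_rot: [0.001, 0.99, -0.138, -0.003]
contact_force: [-0.4, 0.3, -0.1]
gripper_width: 1.0
```

```bash
python3 w.py w5; python3 s.py; python3 -c "
from h import *
im=cv2.imread('pics/w5.png');cv2.imwrite('pics/w5c.png',cv2.resize(im[110:270,235:395],None,fx=3,fy=3,interpolation=2))
"
```

```text
[0.6423 0.1551 0.3608] -15.99 0.9949630132863375 [-1.54 -0.52 -0.12] [ 0.02 -0.03  0.04] 11.15
```

View pics/w5c.png

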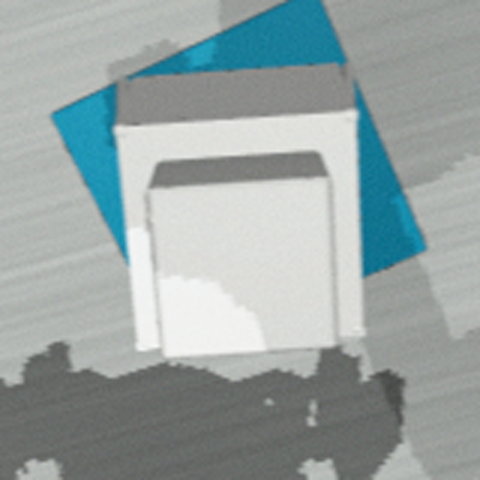

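Run:
```python
from h import *
T=np.load("w5T.npy");p,R=pose()
c=crop([(147,187),(329,177),(336,346),(164,357)],235,110,3)
quad("wrist",c,.092,T)
w=np.mean([ray("wrist",u,.092,T) for u in c],0); print("tool axes mm",(R.T@(w-p)*1000).round(1))
```

```text
px [[284.0, 172.3000030517578], [344.70001220703125, 169.0], [347.0, 225.3000030517578], [289.70001220703125, 229.0]] ctr [643.9 153.1] sides [41.9 41.8 41.7 42.4] yaw [-12.7 -12.1 -12.  -11.9]
tool axes mm [  3.3   0.9 268.8]
```

Call:
{"api": "play_rows", "payload": {
  "increments": [
    {"offset": [3, 1, 10], "twist": -0.066, "grip": 1},
    {"offset": [3, 1, 40], "twist": -0.066, "grip": 1},
    {"offset": [3, 1, 75], "twist": -0.066, "grip": 1},
    {"offset": [3, 1, 108], "twist": -0.066, "grip": 1},
    {"offset": [3, 1, 120], "twist": -0.066, "grip": 1}
  ]
}}

```text
time: 11.57
tool_pos: [0.6421, 0.1512, 0.2372]
tool_rot: [0.001, 0.994, -0.108, -0.005]
contact_force: [-0.7, 0.9, -1.7]
gripper_width: 1.002
```

Call:
{"api": "play_rows", "payload": {
  "increments": [
    {"offset": [0, 0, 0], "twist": 0, "grip": 1},
    {"offset": [0, 0, 0], "twist": 0, "grip": 1},
    {"offset": [0, 0, 0], "twist": 0, "grip": 0.6},
    {"offset": [0, 0, 0], "twist": 0, "grip": 0.3},
    {"offset": [0, 0, 0], "twist": 0, "grip": 0.3}
  ]
}}

```text
time: 11.98
tool_pos: [0.6462, 0.1529, 0.2468]
tool_rot: [-0.0, 0.994, -0.107, 0.002]
contact_force: [0.1, 0.2, 0.8]
gripper_width: 0.607
```

Call:
{"api": "play_rows", "payload": {
  "increments": [
    {"offset": [0, 0, 0], "twist": 0, "grip": 0.3},
    {"offset": [0, 0, 0], "twist": 0, "grip": 0.3},
    {"offset": [0, 0, 0], "twist": 0, "grip": 0.3},
    {"offset": [0, 0, 0], "twist": 0, "grip": 0.3}
  ]
}}

```text
time: 12.32
tool_pos: [0.6461, 0.1529, 0.2461]
tool_rot: [0.0, 0.994, -0.107, 0.002]
contact_force: [-0.3, -0.4, 6.3]
gripper_width: 0.488
```

```bash
python3 s.py
```

```text
[0.6461 0.1529 0.2461] -12.26 0.4877466668400119 [-0.33 -0.38  6.29] [-0.32  0.12  0.03] 12.3167
```

Call:
{"api": "play_rows", "payload": {
  "increments": [
    {"offset": [0, 0, -10], "twist": 0, "grip": 0.3},
    {"offset": [0, 0, -42], "twist": 0, "grip": 0.3},
    {"offset": [0, 0, -80], "twist": 0, "grip": 0.3},
    {"offset": [0, 0, -120], "twist": 0, "grip": 0.3},
    {"offset": [0, 0, -150], "twist": 0, "grip": 0.3}
  ]
}}

```text
time: 12.73
tool_pos: [0.6452, 0.153, 0.3975]
tool_rot: [-0.0, 0.994, -0.107, 0.001]
contact_force: [0.9, 0.8, -0.6]
gripper_width: 0.485
```

Call:
{"api": "play_rows", "payload": {
  "increments": [
    {"offset": [-12, 26, 0], "twist": 0, "grip": 0.3},
    {"offset": [-29, 64, 0], "twist": 0, "grip": 0.3},
    {"offset": [-46, 101, 0], "twist": 0, "grip": 0.3},
    {"offset": [-63, 138, 0], "twist": 0, "grip": 0.3},
    {"offset": [-79, 173, 0], "twist": 0, "grip": 0.3}
  ]
}}

```text
time: 13.15
tool_pos: [0.5296, -0.0004, 0.3937]
tool_rot: [-0.0, 0.994, -0.107, -0.0]
contact_force: [1.2, -0.9, -0.9]
gripper_width: 0.489
```

Call:
{"api": "play_rows", "payload": {
  "increments": [
    {"offset": [-17, 37, 0], "twist": -0.09, "grip": 0.3},
    {"offset": [-34, 74, 0], "twist": -0.18, "grip": 0.3},
    {"offset": [-50, 110, 0], "twist": -0.27, "grip": 0.3},
    {"offset": [-50, 110, 0], "twist": -0.279, "grip": 0.3},
    {"offset": [-50, 110, 0], "twist": -0.279, "grip": 0.3}
  ]
}}

```text
time: 13.57
tool_pos: [0.4579, -0.0975, 0.394]
tool_rot: [-0.0, 1.0, 0.03, 0.0]
contact_force: [-0.2, -0.2, -1.2]
gripper_width: 0.485
```

```bash
python3 w.py w6; python3 s.py
```

```text
[ 0.4586 -0.0966  0.394 ] 3.57 0.48811389718101383 [-0.42  0.7  -1.42] [0.04 0.02 0.01] 13.6167
```

View pics/w6.png

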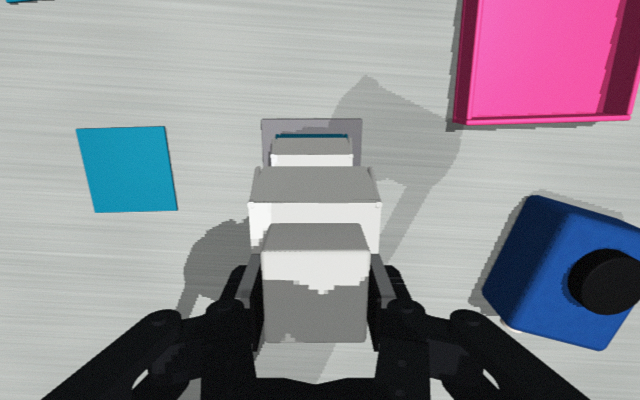

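Run:
```python
from h import *
T=np.load("w6T.npy");p,R=pose()
quad("wrist",[(262,252),(370,251),(367,341.5),(264,342.5)],.2417,T)
a,b=[ray("wrist",u,.2097,T)*1000 for u in((249,203.5),(380.5,202.5))]
x=R[:2,0]; print(np.linalg.norm(a-b),(a+b)[:2]/2-30.5*x, p*1000)
a,b=[ray("wrist",u,.101,T)*1000 for u in((271.5,156),(352.5,155.5))]
print("lower pot",np.linalg.norm(a-b),(a+b)[:2]/2-30.5*x)
```

```text
px [[262.0, 252.0], [370.0, 251.0], [367.0, 341.5], [264.0, 342.5]] ctr [456.2 -98.9] sides [41.1 41.5 43.  41.6] yaw [4.1 4.5 4.2 2. ]
60.43958512365539 [455.45666762 -98.51820071] [458.60196652 -96.60359825 394.03994436]
lower pot 60.922338902182396 [457.22529799 -96.21200932]
```

Call:
{"api": "play_rows", "payload": {
  "increments": [
    {"offset": [1.7, -1.5, 0], "twist": 0, "grip": 0.3},
    {"offset": [1.7, -1.5, 8], "twist": 0, "grip": 0.3},
    {"offset": [1.7, -1.5, 18], "twist": 0, "grip": 0.3},
    {"offset": [1.7, -1.5, 28], "twist": 0, "grip": 0.3},
    {"offset": [1.7, -1.5, 32], "twist": 0, "grip": 0.3}
  ]
}}

```text
time: 14.03
tool_pos: [0.4604, -0.0938, 0.3588]
tool_rot: [-0.001, 0.999, 0.033, -0.002]
contact_force: [0.0, -0.6, -0.8]
gripper_width: 0.485
```

Call:
{"api": "play_rows", "payload": {
  "increments": [
    {"offset": [0, 0, 0], "twist": 0, "grip": 0.3},
    {"offset": [0, 0, 2], "twist": 0, "grip": 0.3},
    {"offset": [0, 0, 4], "twist": 0, "grip": 0.3},
    {"offset": [0, 0, 6], "twist": 0, "grip": 0.3},
    {"offset": [0, 0, 6], "twist": 0, "grip": 0.3}
  ]
}}

```text
time: 14.45
tool_pos: [0.4607, -0.0947, 0.3558]
tool_rot: [-0.0, 0.999, 0.032, -0.0]
contact_force: [0.1, 0.6, -1.1]
gripper_width: 0.487
```

Call:
{"api": "play_rows", "payload": {
  "increments": [
    {"offset": [0, 0, 2], "twist": 0, "grip": 0.3},
    {"offset": [0, 0, 4], "twist": 0, "grip": 0.3},
    {"offset": [0, 0, 6], "twist": 0, "grip": 0.3},
    {"offset": [0, 0, 6], "twist": 0, "grip": 0.3}
  ]
}}

```text
time: 14.78
tool_pos: [0.4605, -0.0946, 0.3494]
tool_rot: [-0.0, 0.999, 0.032, -0.0]
contact_force: [-0.1, -0.2, -1.2]
gripper_width: 0.485
```

Call:
{"api": "play_rows", "payload": {
  "increments": [
    {"offset": [0, 0, 1], "twist": 0, "grip": 0.3},
    {"offset": [0, 0, 2.5], "twist": 0, "grip": 0.3},
    {"offset": [0, 0, 4], "twist": 0, "grip": 0.3},
    {"offset": [0, 0, 4], "twist": 0, "grip": 0.3}
  ]
}}

```text
time: 15.12
tool_pos: [0.4606, -0.0946, 0.3455]
tool_rot: [-0.0, 0.999, 0.032, -0.0]
contact_force: [0.0, -0.1, -1.4]
gripper_width: 0.489
```

Call:
{"api": "play_rows", "payload": {
  "increments": [
    {"offset": [0, 0, 1], "twist": 0, "grip": 0.3},
    {"offset": [0, 0, 2], "twist": 0, "grip": 0.3},
    {"offset": [0, 0, 2], "twist": 0, "grip": 0.3}
  ]
}}

```text
time: 15.37
tool_pos: [0.4606, -0.0946, 0.3437]
tool_rot: [-0.0, 0.999, 0.032, -0.0]
contact_force: [-0.1, -0.0, -1.4]
gripper_width: 0.491
```

Past the insert stop with no force, so this one is good too. I continue towards the ledge at about 0.334.

Call:
{"api": "play_rows", "payload": {
  "increments": [
    {"offset": [0, 0, 1.5], "twist": 0, "grip": 0.3},
    {"offset": [0, 0, 3], "twist": 0, "grip": 0.3},
    {"offset": [0, 0, 5], "twist": 0, "grip": 0.3},
    {"offset": [0, 0, 6], "twist": 0, "grip": 0.3},
    {"offset": [0, 0, 6], "twist": 0, "grip": 0.3}
  ]
}}

```text
time: 15.78
tool_pos: [0.4606, -0.0946, 0.3375]
tool_rot: [-0.0, 0.999, 0.032, -0.0]
contact_force: [-0.4, 0.2, -1.8]
gripper_width: 0.493
```

Call:
{"api": "play_rows", "payload": {
  "increments": [
    {"offset": [0, 0, 1], "twist": 0, "grip": 0.3},
    {"offset": [0, 0, 2], "twist": 0, "grip": 0.3},
    {"offset": [0, 0, 3], "twist": 0, "grip": 0.3},
    {"offset": [0, 0, 4], "twist": 0, "grip": 0.3},
    {"offset": [0, 0, 4], "twist": 0, "grip": 0.3}
  ]
}}

```text
time: 16.2
tool_pos: [0.4606, -0.0946, 0.3336]
tool_rot: [-0.0, 0.999, 0.032, -0.0]
contact_force: [-0.8, -0.3, -1.5]
gripper_width: 0.49
```

Call:
{"api": "play_rows", "payload": {
  "increments": [
    {"offset": [0, 0, 1], "twist": 0, "grip": 0.3},
    {"offset": [0, 0, 2], "twist": 0, "grip": 0.3},
    {"offset": [0, 0, 2], "twist": 0, "grip": 0.3}
  ]
}}

```text
time: 16.45
tool_pos: [0.4606, -0.0946, 0.3317]
tool_rot: [-0.0, 0.999, 0.032, -0.0]
contact_force: [-0.2, 0.5, -1.4]
gripper_width: 0.491
```

Call:
{"api": "play_rows", "payload": {
  "increments": [
    {"offset": [0, 0, 1], "twist": 0, "grip": 0.3},
    {"offset": [0, 0, 2], "twist": 0, "grip": 0.3},
    {"offset": [0, 0, 3], "twist": 0, "grip": 0.3},
    {"offset": [0, 0, 3], "twist": 0, "grip": 0.3}
  ]
}}

```text
time: 16.78
tool_pos: [0.4606, -0.0946, 0.3286]
tool_rot: [-0.0, 0.999, 0.032, -0.0]
contact_force: [0.1, 0.0, -1.4]
gripper_width: 0.49
```

Call:
{"api": "play_rows", "payload": {
  "increments": [
    {"offset": [0, 0, 1], "twist": 0, "grip": 0.3},
    {"offset": [0, 0, 2], "twist": 0, "grip": 0.3},
    {"offset": [0, 0, 3], "twist": 0, "grip": 0.3},
    {"offset": [0, 0, 3], "twist": 0, "grip": 0.3}
  ]
}}

```text
time: 17.12
tool_pos: [0.4606, -0.0946, 0.3256]
tool_rot: [-0.0, 0.999, 0.032, -0.0]
contact_force: [-0.3, -0.2, -0.6]
gripper_width: 0.492
```

Call:
{"api": "play_rows", "payload": {
  "increments": [
    {"offset": [0, 0, 1], "twist": 0, "grip": 0.3},
    {"offset": [0, 0, 2], "twist": 0, "grip": 0.3},
    {"offset": [0, 0, 3], "twist": 0, "grip": 0.3},
    {"offset": [0, 0, 3], "twist": 0, "grip": 0.3}
  ]
}}

```text
time: 17.45
tool_pos: [0.4606, -0.0946, 0.3226]
tool_rot: [-0.0, 0.999, 0.032, -0.0]
contact_force: [0.6, 0.8, -2.0]
gripper_width: 0.489
```

Call:
{"api": "play_rows", "payload": {
  "increments": [
    {"offset": [0, 0, 0.7], "twist": 0, "grip": 0.3},
    {"offset": [0, 0, 1.4], "twist": 0, "grip": 0.3},
    {"offset": [0, 0, 1.4], "twist": 0, "grip": 0.3}
  ]
}}

```text
time: 17.7
tool_pos: [0.4607, -0.0946, 0.3214]
tool_rot: [0.0, 0.999, 0.032, -0.0]
contact_force: [0.2, -0.9, -1.6]
gripper_width: 0.49
```

Call:
{"api": "play_rows", "payload": {
  "increments": [
    {"offset": [0, 0, 0.7], "twist": 0, "grip": 0.3},
    {"offset": [0, 0, 1.2], "twist": 0, "grip": 0.3},
    {"offset": [0, 0, 1.2], "twist": 0, "grip": 0.3}
  ]
}}

```text
time: 17.95
tool_pos: [0.4608, -0.0946, 0.3206]
tool_rot: [0.0, 0.999, 0.032, 0.0]
contact_force: [-0.1, -0.4, 0.7]
gripper_width: 0.488
```

Call:
{"api": "play_rows", "payload": {
  "increments": [
    {"offset": [0, 0, 0.7], "twist": 0, "grip": 0.3},
    {"offset": [0, 0, 1], "twist": 0, "grip": 0.3},
    {"offset": [0, 0, 1], "twist": 0, "grip": 0.3}
  ]
}}

```text
time: 18.2
tool_pos: [0.4609, -0.0946, 0.3206]
tool_rot: [0.0, 0.999, 0.032, 0.0]
contact_force: [-3.0, 1.3, 5.6]
gripper_width: 0.488
```

Call:
{"api": "play_rows", "payload": {
  "increments": [
    {"offset": [0, 0, -1], "twist": 0, "grip": 0.6},
    {"offset": [0, 0, -1], "twist": 0, "grip": 0.9},
    {"offset": [0, 0, -1], "twist": 0, "grip": 1},
    {"offset": [0, 0, -1], "twist": 0, "grip": 1},
    {"offset": [0, 0, -5], "twist": 0, "grip": 1}
  ]
}}

```text
time: 18.62
tool_pos: [0.4603, -0.0945, 0.3233]
tool_rot: [-0.0, 0.999, 0.032, -0.001]
contact_force: [-1.1, 0.1, -0.4]
gripper_width: 1.003
```

Call:
{"api": "play_rows", "payload": {
  "increments": [
    {"offset": [0, 0, -20], "twist": 0, "grip": 1},
    {"offset": [0, 0, -50], "twist": 0, "grip": 1},
    {"offset": [0, 0, -75], "twist": 0, "grip": 1},
    {"offset": [0, 0, -85], "twist": 0, "grip": 1},
    {"offset": [0, 0, -85], "twist": 0, "grip": 1}
  ]
}}

```text
time: 19.03
tool_pos: [0.4613, -0.0948, 0.4128]
tool_rot: [0.001, 0.999, 0.032, 0.003]
contact_force: [0.8, 0.6, 0.1]
gripper_width: 0.998
```

```bash
python3 w.py w7; python3 s.py; python3 -c "
from h import *
look('wrist',['pot_a_mid']); print(ray('top',(212.9,230),.091))"
```

```text
[ 0.4609 -0.0947  0.4103] 3.71 0.9993505774587936 [-0.12  0.15 -1.08] [0.03 0.02 0.03] 19.0833
[0.48285104 0.3294283  0.091     ]
```

Call:
{"api": "play_rows", "payload": {
  "increments": [
    {"offset": [4, -38, 8], "twist": 0, "grip": 1},
    {"offset": [9, -76, 16], "twist": 0, "grip": 1},
    {"offset": [13, -114, 24], "twist": 0, "grip": 1},
    {"offset": [18, -152, 32], "twist": 0, "grip": 1},
    {"offset": [22, -190, 40], "twist": 0, "grip": 1}
  ]
}}

```text
time: 19.55
tool_pos: [0.4694, 0.0981, 0.3662]
tool_rot: [0.0, 0.999, 0.032, -0.002]
contact_force: [0.9, -0.5, -0.7]
gripper_width: 1.0
```

Call:
{"api": "play_rows", "payload": {
  "increments": [
    {"offset": [4, -39, 0], "twist": 0, "grip": 1},
    {"offset": [9, -78, 0], "twist": 0, "grip": 1},
    {"offset": [14, -117, 0], "twist": 0, "grip": 1},
    {"offset": [18, -156, 0], "twist": 0, "grip": 1},
    {"offset": [23, -195, 0], "twist": 0, "grip": 1}
  ]
}}

```text
time: 19.97
tool_pos: [0.4795, 0.2943, 0.3662]
tool_rot: [0.001, 0.999, 0.033, -0.002]
contact_force: [1.7, -0.2, -0.2]
gripper_width: 1.0
```

Call:
{"api": "play_rows", "payload": {
  "increments": [
    {"offset": [5, -37, 0], "twist": -0.06, "grip": 1},
    {"offset": [5, -37, 0], "twist": -0.067, "grip": 1},
    {"offset": [5, -37, 0], "twist": -0.067, "grip": 1},
    {"offset": [5, -37, 0], "twist": -0.067, "grip": 1}
  ]
}}

```text
time: 20.3
tool_pos: [0.4827, 0.3293, 0.3669]
tool_rot: [0.001, 0.998, 0.066, -0.002]
contact_force: [0.1, 0.1, 0.9]
gripper_width: 0.996
```

```bash
python3 w.py w8; python3 s.py; python3 -c "
from h import *
look('wrist',['pot_a_mid'])
a=cv2.imread('pics/w7.png');b=cv2.imread('pics/w8.png')
f=lambda im:cv2.resize(im[110:290,225:405],(400,400),interpolation=2)
cv2.imwrite('pics/w78.png',np.hstack([f(a),f(b)]))
"
```

```text
[0.4829 0.3289 0.3675] 7.49 0.9969640703886811 [ 0.18 -0.48  1.05] [-0.04  0.04 -0.02] 20.35
```

View pics/w78.png

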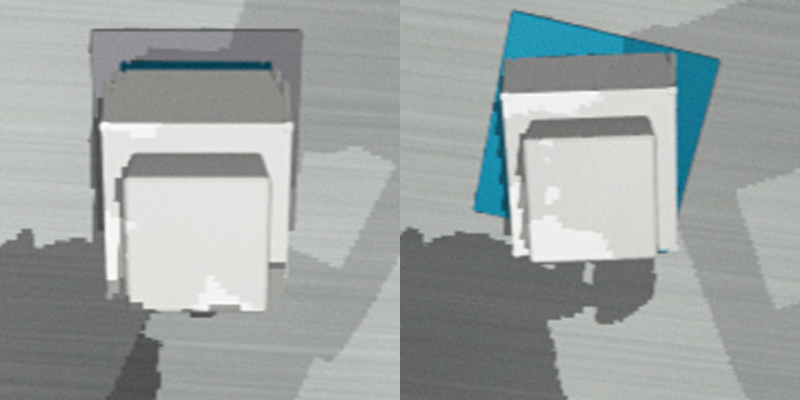

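Left: the two-pot stack, straight. Right: the last pot, foot corners about (523,137), (653,135), (657,257), (531,263).

Run:
```python
from h import *
f=400/180
T=np.load("w7T.npy");
quad("wrist",crop([(124,178),(270,177),(267,308),(128,309)],225,110,f),.168,T)
print(np.linalg.norm(np.subtract(*[ray("wrist",u,.136,T) for u in crop([(100,122),(293,122)],225,110,f)]))*1000)
T=np.load("w8T.npy");p,R=pose()
c=crop([(123,137),(254,135),(257,257),(131,263)],225,110,f)
quad("wrist",c,.092,T)
w=np.mean([ray("wrist",u,.092,T) for u in c],0); print("tool axes mm",(R.T@(w-p)*1000).round(1))
```

```text
px [[280.79998779296875, 190.10000610351562], [346.5, 189.60000610351562], [345.20001220703125, 248.60000610351562], [282.6000061035156, 249.0]] ctr [459.1 -95.9] sides [41.6 40.9 41.8 40.9] yaw [4.1 4.  4.1 3.7]
61.82884858304767
px [[280.3999938964844, 171.60000610351562], [339.29998779296875, 170.8000030517578], [340.6000061035156, 225.60000610351562], [284.0, 228.39999389648438]] ctr [482.2 330.7] sides [41.8 41.9 42.4 43.4] yaw [ 8.4 10.2 10.5  9.4]
tool axes mm [-1.00e-01 -2.50e+00  2.76e+02]
```

Call:
{"api": "play_rows", "payload": {
  "increments": [
    {"offset": [0, -2.5, 10], "twist": -0.035, "grip": 1},
    {"offset": [0, -2.5, 40], "twist": -0.035, "grip": 1},
    {"offset": [0, -2.5, 75], "twist": -0.035, "grip": 1},
    {"offset": [0, -2.5, 108], "twist": -0.035, "grip": 1},
    {"offset": [0, -2.5, 125], "twist": -0.035, "grip": 1}
  ]
}}

```text
time: 20.82
tool_pos: [0.4816, 0.3299, 0.2397]
tool_rot: [0.001, 0.997, 0.082, -0.003]
contact_force: [-1.8, -1.0, -0.0]
gripper_width: 1.0
```

Call:
{"api": "play_rows", "payload": {
  "increments": [
    {"offset": [0, 0, 0], "twist": 0, "grip": 1},
    {"offset": [0, 0, 0], "twist": 0, "grip": 1},
    {"offset": [0, 0, 0], "twist": 0, "grip": 0.6},
    {"offset": [0, 0, 0], "twist": 0, "grip": 0.3},
    {"offset": [0, 0, 0], "twist": 0, "grip": 0.3}
  ]
}}

```text
time: 21.23
tool_pos: [0.4838, 0.3324, 0.2468]
tool_rot: [-0.001, 0.997, 0.083, 0.002]
contact_force: [0.1, -0.6, 0.3]
gripper_width: 0.601
```

Call:
{"api": "play_rows", "payload": {
  "increments": [
    {"offset": [0, 0, 0], "twist": 0, "grip": 0.3},
    {"offset": [0, 0, 0], "twist": 0, "grip": 0.3},
    {"offset": [0, 0, 0], "twist": 0, "grip": 0.3},
    {"offset": [0, 0, 0], "twist": 0, "grip": 0.3}
  ]
}}

```text
time: 21.57
tool_pos: [0.4837, 0.3326, 0.2464]
tool_rot: [-0.0, 0.997, 0.084, 0.002]
contact_force: [0.7, -0.7, 6.6]
gripper_width: 0.487
```

```bash
python3 s.py
```

```text
[0.4837 0.3326 0.2464] 9.58 0.48725043196556295 [ 0.75 -0.72  6.64] [-0.13  0.06  0.06] 21.5667
```

Call:
{"api": "play_rows", "payload": {
  "increments": [
    {"offset": [0, 0, -20], "twist": 0, "grip": 0.3},
    {"offset": [0, 0, -60], "twist": 0, "grip": 0.3},
    {"offset": [0, 0, -100], "twist": 0, "grip": 0.3},
    {"offset": [0, 0, -140], "twist": 0, "grip": 0.3},
    {"offset": [0, 0, -180], "twist": 0, "grip": 0.3}
  ]
}}

```text
time: 21.98
tool_pos: [0.4824, 0.3321, 0.4255]
tool_rot: [0.0, 0.997, 0.083, -0.001]
contact_force: [0.0, 0.4, -1.4]
gripper_width: 0.488
```

Call:
{"api": "play_rows", "payload": {
  "increments": [
    {"offset": [0, 25, -15], "twist": 0, "grip": 0.3},
    {"offset": [0, 60, -20], "twist": 0, "grip": 0.3},
    {"offset": [0, 98, -20], "twist": 0, "grip": 0.3},
    {"offset": [0, 136, -20], "twist": 0, "grip": 0.3},
    {"offset": [0, 174, -20], "twist": 0, "grip": 0.3}
  ]
}}

```text
time: 22.4
tool_pos: [0.5115, 0.1593, 0.4442]
tool_rot: [-0.0, 0.996, 0.084, 0.0]
contact_force: [0.6, 0.4, -0.9]
gripper_width: 0.489
```

Call:
{"api": "play_rows", "payload": {
  "increments": [
    {"offset": [0, 38, 0], "twist": 0, "grip": 0.3},
    {"offset": [0, 76, 0], "twist": 0, "grip": 0.3},
    {"offset": [0, 114, 0], "twist": 0, "grip": 0.3},
    {"offset": [0, 152, 0], "twist": 0, "grip": 0.3},
    {"offset": [0, 190, 0], "twist": 0, "grip": 0.3}
  ]
}}

```text
time: 22.82
tool_pos: [0.5431, -0.0284, 0.4439]
tool_rot: [-0.0, 0.997, 0.083, -0.0]
contact_force: [1.0, -0.3, -0.3]
gripper_width: 0.489
```

Call:
{"api": "play_rows", "payload": {
  "increments": [
    {"offset": [0, 38, 0], "twist": 0, "grip": 0.3},
    {"offset": [0, 76, 0], "twist": 0, "grip": 0.3},
    {"offset": [0, 114, 0], "twist": 0, "grip": 0.3},
    {"offset": [0, 152, 0], "twist": 0, "grip": 0.3},
    {"offset": [0, 190, 0], "twist": 0, "grip": 0.3}
  ]
}}

```text
time: 23.23
tool_pos: [0.5747, -0.2159, 0.4437]
tool_rot: [-0.0, 0.997, 0.083, -0.0]
contact_force: [0.6, 0.4, -1.3]
gripper_width: 0.486
```

Call:
{"api": "play_rows", "payload": {
  "increments": [
    {"offset": [1, 38, 0], "twist": 0.03, "grip": 0.3},
    {"offset": [1, 70, 0], "twist": 0.06, "grip": 0.3},
    {"offset": [1, 87, 0], "twist": 0.08, "grip": 0.3},
    {"offset": [1, 87, 0], "twist": 0.08, "grip": 0.3},
    {"offset": [1, 87, 0], "twist": 0.08, "grip": 0.3}
  ]
}}

```text
time: 23.65
tool_pos: [0.5903, -0.3001, 0.4434]
tool_rot: [-0.001, 0.999, 0.043, -0.001]
contact_force: [-0.1, 0.4, -1.6]
gripper_width: 0.487
```

```bash
python3 s.py
```

```text
[ 0.5903 -0.3001  0.4434] 4.93 0.4872603116300746 [-0.08  0.41 -1.59] [ 0.02 -0.05 -0.02] 23.65
```

Over the tray centre. Lowering.

Call:
{"api": "play_rows", "payload": {
  "increments": [
    {"offset": [0, 0, 20], "twist": 0, "grip": 0.3},
    {"offset": [0, 0, 55], "twist": 0, "grip": 0.3},
    {"offset": [0, 0, 90], "twist": 0, "grip": 0.3},
    {"offset": [0, 0, 120], "twist": 0, "grip": 0.3},
    {"offset": [0, 0, 150], "twist": 0, "grip": 0.3}
  ]
}}

```text
time: 24.07
tool_pos: [0.5902, -0.2975, 0.2928]
tool_rot: [-0.001, 0.999, 0.045, -0.0]
contact_force: [0.4, 0.5, -1.7]
gripper_width: 0.489
```

Call:
{"api": "play_rows", "payload": {
  "increments": [
    {"offset": [0, 0, 15], "twist": 0, "grip": 0.3},
    {"offset": [0, 0, 26], "twist": 0, "grip": 0.3},
    {"offset": [0, 0, 34], "twist": 0, "grip": 0.3},
    {"offset": [0, 0, 39], "twist": 0, "grip": 0.3},
    {"offset": [0, 0, 39], "twist": 0, "grip": 0.3}
  ]
}}

```text
time: 24.48
tool_pos: [0.5906, -0.2996, 0.2557]
tool_rot: [0.0, 0.999, 0.044, 0.0]
contact_force: [-0.8, 0.1, -1.6]
gripper_width: 0.486
```

Call:
{"api": "play_rows", "payload": {
  "increments": [
    {"offset": [0, 0, 1], "twist": 0, "grip": 0.3},
    {"offset": [0, 0, 2], "twist": 0, "grip": 0.3},
    {"offset": [0, 0, 3], "twist": 0, "grip": 0.3},
    {"offset": [0, 0, 4], "twist": 0, "grip": 0.3},
    {"offset": [0, 0, 4], "twist": 0, "grip": 0.3}
  ]
}}

```text
time: 24.9
tool_pos: [0.5904, -0.2998, 0.2516]
tool_rot: [0.0, 0.999, 0.043, 0.0]
contact_force: [-0.3, -0.2, -1.2]
gripper_width: 0.492
```

Call:
{"api": "play_rows", "payload": {
  "increments": [
    {"offset": [0, 0, 1], "twist": 0, "grip": 0.3},
    {"offset": [0, 0, 2], "twist": 0, "grip": 0.3},
    {"offset": [0, 0, 2], "twist": 0, "grip": 0.3}
  ]
}}

```text
time: 25.15
tool_pos: [0.5902, -0.2997, 0.249]
tool_rot: [-0.0, 0.999, 0.043, -0.0]
contact_force: [-0.4, 0.0, -1.9]
gripper_width: 0.486
```

Call:
{"api": "play_rows", "payload": {
  "increments": [
    {"offset": [0, 0, 1], "twist": 0, "grip": 0.3},
    {"offset": [0, 0, 1.5], "twist": 0, "grip": 0.3},
    {"offset": [0, 0, 1.5], "twist": 0, "grip": 0.3}
  ]
}}

```text
time: 25.4
tool_pos: [0.5904, -0.2997, 0.2479]
tool_rot: [0.0, 0.999, 0.043, 0.0]
contact_force: [0.2, -0.3, -0.3]
gripper_width: 0.49
```

Call:
{"api": "play_rows", "payload": {
  "increments": [
    {"offset": [0, 0, 1], "twist": 0, "grip": 0.3},
    {"offset": [0, 0, 1.5], "twist": 0, "grip": 0.3},
    {"offset": [0, 0, 1.5], "twist": 0, "grip": 0.3}
  ]
}}

```text
time: 25.65
tool_pos: [0.5906, -0.2998, 0.2475]
tool_rot: [0.0, 0.999, 0.043, 0.0]
contact_force: [-2.3, 1.4, 5.2]
gripper_width: 0.486
```

Floor contact at 0.2475. Release, rise, and check.

Call:
{"api": "play_rows", "payload": {
  "increments": [
    {"offset": [0, 0, -1], "twist": 0, "grip": 0.6},
    {"offset": [0, 0, -1], "twist": 0, "grip": 0.9},
    {"offset": [0, 0, -1], "twist": 0, "grip": 1},
    {"offset": [0, 0, -1], "twist": 0, "grip": 1},
    {"offset": [0, 0, -5], "twist": 0, "grip": 1}
  ]
}}

```text
time: 26.07
tool_pos: [0.5899, -0.2995, 0.2502]
tool_rot: [-0.001, 0.999, 0.043, -0.001]
contact_force: [-0.4, 0.6, 0.4]
gripper_width: 0.998
```

Call:
{"api": "play_rows", "payload": {
  "increments": [
    {"offset": [0, 0, -20], "twist": 0, "grip": 1},
    {"offset": [0, 0, -55], "twist": 0, "grip": 1},
    {"offset": [0, 0, -90], "twist": 0, "grip": 1},
    {"offset": [0, 0, -125], "twist": 0, "grip": 1},
    {"offset": [0, 0, -140], "twist": 0, "grip": 1}
  ]
}}

```text
time: 26.48
tool_pos: [0.591, -0.3001, 0.3981]
tool_rot: [0.003, 0.999, 0.043, 0.004]
contact_force: [0.9, 0.4, 1.3]
gripper_width: 0.997
```

```bash
python3 s.py
python3 - <<'E'
from h import *
cv2.imwrite("pics/end.png",manip.grab_frame("scene"))
look("scene",["pot_a_mid","beaker_mid","bottle_mid"])
E
```

```text
[ 0.591  -0.3001  0.3981] 4.98 0.9973878137545568 [0.88 0.43 1.29] [-0.03 -0.    0.02] 26.4833
scene pot_a_mid 0.88 [ 0.593 -0.301  0.05 ]
scene beaker_mid 0.66 [ 0.703 -0.043  0.043]
scene bottle_mid 0.82 [ 0.75  -0.103  0.094]
```

View pics/end.png

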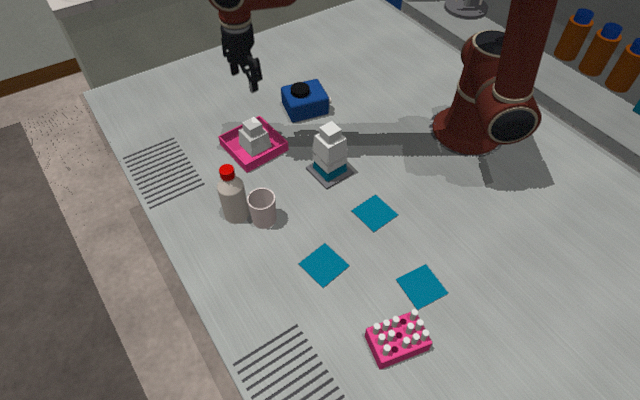

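The picture shows two pots nested on the teal pot at (330,155), the third mouth down in the tray at (254,138), and the other things where they were.

```bash
python3 -c "
from h import *
print(manip.job_done())"
```

```text
the job is handed in; nothing more can be done
None
```

The two pots that nest are stacked mouth down and fully home on the teal pot, and the third stands mouth down in the pink tray. The job was handed in at about 26.5 s of the 72 s allowed.

- **Which pots are good:** the near pot, then the far pot, each slid down past the insert-stop height and the ledge with no resistance. Each seated at about 6 N.
- **Seating heights:** the two seating heights, allowing for where each pot was gripped, matched the 35 mm step. Camera checks of the foot and shoulder sizes also fit pots fully home.
- **The odd pot:** I did not test the left pot on the stack. It went to the tray by elimination, lowered to about 5 N of floor contact and then released. It was detected at (0.593, -0.301, 0.050), which is standing on the tray floor at its centre.
- **Last checks:** the final picture shows the stack straight, with the beaker, bottle, rack and mixer where they were. The detector also placed the beaker and bottle within a few millimetres of their first readings.
- **Checks that gave nothing:** the detector found no pot in the wrist pictures, so I measured from the pot corners instead. It also did not find the stacked pots in the last picture, so the stack there is judged by eye.

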